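# Line up bud vases by height on the display board

### The arm

A 7-joint arm with a two-finger parallel gripper is mounted at the origin on the work surface. World frame = base frame: x ahead of the robot, y to its left, z up, the work surface at z = 0. Lengths are in m, angles in rad, forces in N, time in s.
With the tool pointing down it reaches from about 0.425 to 1.025 m from the base axis. Payload 9.4 kg.
Tool frame: the origin (TCP) lies midway between the tips of the shut fingers; the grasp point (between the pads) lies 19 mm behind it; z points along the fingers, y is the line along which they close (so a half turn about z gives the same grasp; the last joint's range is limited). The gripper opens to 85 mm and grips with 20 to 120 N. Pads are 22 mm wide; open, the fingers measure 114 mm over their backs; the gripper's body (76 mm by 85 mm) begins 54 mm behind the grasp point. The pads swing forward as they close: fully open they stand 13 mm farther back than shut.
Start: joints at [1.228, 0.599, -0.003, 1.599, 0.002, 0.943, -0.08], TCP at [0.19, -0.7, 0.231] pointing down, gripper open.
Joint ranges: [-2.57, 2.57], [-0.35, 1.97], [-1.29, 1.29], [0.11, 2.56], [-1.05, 4.19], [0.11, 1.86], [-2.63, 2.63]. Speed limits (rad/s): [2.22, 2.22, 3.01, 3.01, 3.14, 3.14, 3.14].

### API

Orientations are given as a unit quaternion [x, y, z, w].
In Python, from plant import bot, sense, optics, ticket gives the robot as it stands. The module is installed in compiled form; this text tells all that it offers. Calls block until the motion is done:
- bot.reach(position, orientation): joint-space move of the TCP to a pose.
- bot.move_straight(position, ori=None, max_speed=0.15, max_force=None): straight line of the TCP; ori=None keeps the orientation; max_speed is the mean speed in m/s. With max_force (N) it stops when the force on the tool has changed by that much, and returns True; else False.
- bot.movej(angles): joint-space move.
- bot.command_gripper(opening, newtons=None): finger opening in m; newtons is the grip in N (None keeps the last); returns when the fingers have stopped.
- bot.hold(seconds).
- bot.ik(position, orientation): joint angles nearest the present ones, or None.
- sense(): the state.
- optics.capture(name): name is "scene" or "top" or "wrist"; returns the picture (420x560x3 uint8, red, green, blue); there is no depth.
- optics.camera_info(name): a dict with "fovy" (degrees; the focal length in pixels is half the picture's height over the tangent of half this angle, whatever the lens; pixels are square), "cx", "cy" (the principal point, pixels), "position" and "orientation" of the camera in the world; the wrist camera has in their place "hand_eye" (4x4, takes a point from camera to tool coordinates, whose origin is the TCP and whose axes are the flange's). Camera axes: x right, y up, looking along -z (the intrinsics and any distortion apply to the point x, -y, -z); pixel columns grow to the right and rows downward; lengths in m; the calibration is good to about 2 mm. A picture is of the moment at which its call begins: read the wrist's pose just before it. camera_info takes no time and is no camera call.
A pose or a line that the arm cannot do raises bot.MotionError and nothing moves.
- ticket.hand_in(): hands the job in; it is judged then, once.
The state is a dict: "time": time; "qpos": joint angles; "joint_velocities": joint speeds; "joint_torque": joint torques, N m; "tool_pos": TCP position; "tcp_rot": TCP orientation; "force": force on the tool from outside, world axes, zero at the start; "wrist_torque": the same for the moment, N m; "width": finger opening in m; "grip_force": force on a finger pad.
Only numpy, scipy, OpenCV 4.12 (cv2) and the standard library are available. Lean on these libraries where they do the work, as an engineer would, in place of code of your own. Each camera call takes 0.05 s, during which the arm holds its last target. There are 200 camera calls.

### The job

Line the four white bud vases up on the cork coasters of the display board in order of height: the tallest on the coaster next to the terracotta flowerpot, stepping down to the shortest on the coaster next to the wire reel. Set each one down gently, upright and wholly on its own coaster, without knocking any vase over and leaving the flowerpot and the reel where they stand.

Things in the scene. Friction and masses are not known exactly. Their poses are not given: they have to be found in the camera images.
- vase_a: the shortest of four loose white glazed bud vases, 80 mm tall, about 216 g (may vary by a third), solid, round, standing upright: body 48 mm in diameter from the foot up to 28 mm, a sloping shoulder to 36 mm, then a straight neck 30 mm in diameter to the rim at 80 mm. Origin: centre of the underside; z up along the axis. Starts on the table (z = 0).
- vase_b: the second shortest of four loose white glazed bud vases, 100 mm tall, about 240 g (may vary by a third), solid, round, standing upright: body 48 mm in diameter from the foot up to 48 mm, a sloping shoulder to 56 mm, then a straight neck 30 mm in diameter to the rim at 100 mm. Origin: centre of the underside; z up along the axis. Starts on the table (z = 0).
- vase_c: the second tallest of four loose white glazed bud vases, 120 mm tall, about 264 g (may vary by a third), solid, round, standing upright: body 48 mm in diameter from the foot up to 68 mm, a sloping shoulder to 76 mm, then a straight neck 30 mm in diameter to the rim at 120 mm. Origin: centre of the underside; z up along the axis. Starts on the table (z = 0).
- vase_d: the tallest of four loose white glazed bud vases, 140 mm tall, about 288 g (may vary by a third), solid, round, standing upright: body 48 mm in diameter from the foot up to 88 mm, a sloping shoulder to 96 mm, then a straight neck 30 mm in diameter to the rim at 140 mm. Origin: centre of the underside; z up along the axis. Starts on the table (z = 0).
- coaster_a: one of four identical round cork coasters, 72 mm in diameter and 4 mm thick, fixed in a slightly uneven row (about 90 mm apart) along a dark wooden display board 600 x 120 x 18 mm lying on the table; which one is where along the row changes. Origin: centre of its underside, on the board; its top is 4 mm higher, 22 mm above the table.
- coaster_b: one of four identical round cork coasters, 72 mm in diameter and 4 mm thick, fixed in a slightly uneven row (about 90 mm apart) along a dark wooden display board 600 x 120 x 18 mm lying on the table; which one is where along the row changes. Origin: centre of its underside, on the board; its top is 4 mm higher, 22 mm above the table.
- coaster_c: one of four identical round cork coasters, 72 mm in diameter and 4 mm thick, fixed in a slightly uneven row (about 90 mm apart) along a dark wooden display board 600 x 120 x 18 mm lying on the table; which one is where along the row changes. Origin: centre of its underside, on the board; its top is 4 mm higher, 22 mm above the table.
- coaster_d: one of four identical round cork coasters, 72 mm in diameter and 4 mm thick, fixed in a slightly uneven row (about 90 mm apart) along a dark wooden display board 600 x 120 x 18 mm lying on the table; which one is where along the row changes. Origin: centre of its underside, on the board; its top is 4 mm higher, 22 mm above the table.
- pot: an empty terracotta flowerpot, 84 mm across the rim, 75 mm tall, loose, standing on the board about 105 mm beyond one end coaster's centre (either end of the row); marks the tall end. Origin: centre of its underside; z up. Leave it where it is.
- reel: a grey plastic reel wound with copper wire, standing on its flange, 80 mm across, 50 mm tall, loose, on the board at the other end of the row from the pot. Origin: centre of its underside; z up. Leave it where it is.
There are look-alikes about, which are no part of the job. What is shaped like the vase_a but green or yellow is not meant.

How it is judged:
By the outcome, as a careful person would: the job done as asked, in the order asked, and still so for the second after the job is handed in, with the robot touching nothing.
It also fails if it takes over 102 s, if anything falls off the work surface, if the arm or the gripper's body presses on something with over 40 N, if the wrist force passes 120 N, or if a joint passes its speed limit or range.

## Working session

There is one attempt and no reset: what is moved stays moved. The work goes in short steps, each a Python script; the robot and the scene stay as the last script left them, time stands still between calls to the robot, and variables do not carry over. Pictures are saved under pics/ and viewed, at most 14 in all, crops included, and the job is handed in when it is done.

```bash
mkdir -p pics; python3 - <<'E'
from plant import bot, sense, optics
import cv2
for n in ("scene","top"):
    im=optics.capture(n); cv2.imwrite(f"pics/{n}0.png",im[:,:,::-1]); print(n,optics.camera_info(n))
print(optics.camera_info("wrist"))
s=sense();print(s["time"],s["tool_pos"],s["tcp_rot"],s["width"])
E
```

```text
scene {'fovy': 54.92111349821879, 'cx': 276.23235333174426, 'cy': 213.6874686819368, 'position': array([0.88808258, 0.27732766, 0.62029101]), 'orientation': array([0.15152518, 0.28684838, 0.84575184, 0.42362949])}
top {'fovy': 44.96765541906893, 'cx': 279.23003111773744, 'cy': 216.08698304016107, 'position': array([0.33293606, 0.01915068, 1.16346999]), 'orientation': array([-0.04659061,  0.06389663,  0.7132711 , -0.69641286])}
{'fovy': 61.76571207297018, 'cx': 280.3963637826279, 'cy': 214.0666875688731, 'hand_eye': array([[-9.39906309e-04,  9.51670430e-01,  3.07119699e-01,
         7.87067838e-02],
       [ 9.99999110e-01,  6.03595048e-04,  1.19003084e-03,
        -5.95603648e-05],
       [ 9.47141231e-04,  3.07120544e-01, -9.51670150e-01,
        -1.44126961e-01],
       [ 0.00000000e+00,  0.00000000e+00,  0.00000000e+00,
         1.00000000e+00]])}
0.1 [ 0.19033254 -0.6991306   0.23052362] [ 9.91178536e-01  1.32531593e-01 -1.55616548e-04 -6.80723807e-04] 0.08512490643666094
```

View pics/scene0.png

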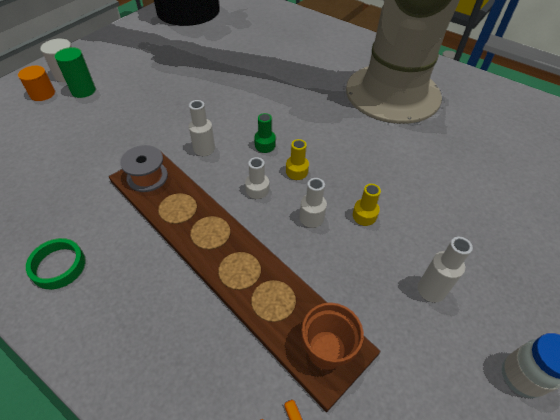

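View pics/top0.png

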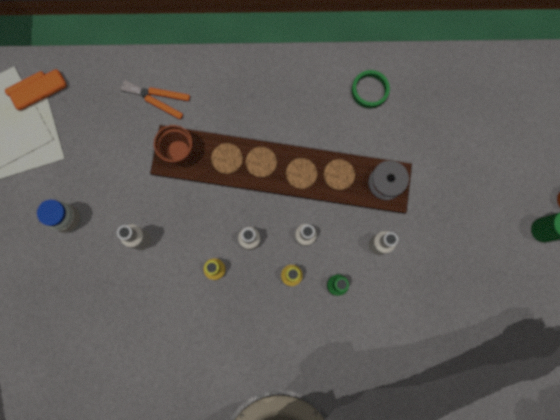

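Scene/top views: white vases at top-view pixels (130,235), (249,237), (306,234), (386,241), which correspond to scene pixels (440,270), (313,202), (256,178), (201,128). Look-alikes to leave alone:
- Yellow vases: top (214,268) and (291,275).
- Green vase: top (339,285).
- White cup: scene (57,50).
- White jar with blue lid: top (55,215).

The pot is at top (174,145) and the reel at (389,180). Coasters run from (227,158) to (339,174).

```bash
cat > h.py <<'E'
import numpy as np, cv2
from scipy.spatial.transform import Rotation as R
from plant import bot, sense, optics, ticket
def cam(name, s=None):
    c=optics.camera_info(name); f=210/np.tan(np.radians(c["fovy"]/2))
    if name=="wrist":
        T=np.eye(4); T[:3,:3]=R.from_quat(s["tcp_rot"]).as_matrix(); T[:3,3]=s["tool_pos"]
        T=T@c["hand_eye"]; Rm,p=T[:3,:3],T[:3,3]
    else: Rm,p=R.from_quat(c["orientation"]).as_matrix(),np.array(c["position"])
    return f,c["cx"],c["cy"],Rm,p
def ray(cm,uv):
    f,cx,cy,Rm,p=cm; d=Rm@np.array([(uv[0]-cx)/f,-(uv[1]-cy)/f,-1]); return p,d/np.linalg.norm(d)
def plane(cm,uv,z):
    p,d=ray(cm,uv); return p+d*(z-p[2])/d[2]
def tri(r1,r2):
    (p,d),(q,e)=r1,r2
    t=np.linalg.lstsq(np.c_[d,-e],q-p,rcond=None)[0]; a,b=p+d*t[0],q+e*t[1]
    return (a+b)/2,np.linalg.norm(a-b)
def proj(cm,X):
    f,cx,cy,Rm,p=cm; x=Rm.T@(np.asarray(X)-p); return np.array([cx-f*x[0]/x[2],cy+f*x[1]/x[2]])
E
cat > m.py <<'E'
from h import *
B={}
for n in("top","scene"):
    im=cv2.imread(f"pics/{n}0.png"); hsv=cv2.cvtColor(im,cv2.COLOR_BGR2HSV)
    cork=cv2.inRange(hsv,(10,80,125),(25,200,255)); cork=cv2.morphologyEx(cork,cv2.MORPH_CLOSE,np.ones((5,5)))
    cork=cv2.morphologyEx(cork,cv2.MORPH_OPEN,np.ones((7,7)))
    cs=[cv2.fitEllipse(cv2.convexHull(c)) for c in cv2.findContours(cork,0,2)[0] if cv2.contourArea(c)>400]
    print(n,"cork",[tuple(np.round(np.r_[e[0],e[1]],1)) for e in cs])
    w=cv2.inRange(hsv,(0,0,150 if n=="top" else 150),(180,60,255))
    con,hi=cv2.findContours(w,cv2.RETR_CCOMP,1)
    for i,c in enumerate(con):
        if hi[0][i][3]<0 and cv2.contourArea(c)>60:
            ch=[j for j in range(len(con)) if hi[0][j][3]==i and cv2.contourArea(con[j])>8]
            print(" white",cv2.boundingRect(c),[tuple(np.round(np.r_[cv2.fitEllipse(con[j])[0],cv2.contourArea(con[j])],1)) for j in ch if len(con[j])>4])
a=cv2.imread("pics/top0.png")[215:260,110:410]; cv2.imwrite("pics/c1.png",cv2.resize(a,None,fx=2.6,fy=2.6,interpolation=2))
E
python3 m.py
```

```text
top cork [(np.float64(338.8), np.float64(174.0), np.float64(26.5), np.float64(28.4)), (np.float64(300.7), np.float64(172.9), np.float64(27.0), np.float64(28.2)), (np.float64(260.5), np.float64(161.3), np.float64(26.2), np.float64(28.2)), (np.float64(226.1), np.float64(157.8), np.float64(26.9), np.float64(27.8)), (np.float64(32.5), np.float64(88.4), np.float64(27.9), np.float64(62.7))]
 white (0, 68, 63, 110) [(np.float64(46.1), np.float64(142.9), np.float64(26.0)), (np.float64(52.4), np.float64(138.7), np.float64(16.5)), (np.float64(48.9), np.float64(131.2), np.float64(17.5)), (np.float64(44.0), np.float64(122.2), np.float64(15.5)), (np.float64(40.8), np.float64(116.2), np.float64(19.0))]
scene cork [(np.float64(326.0), np.float64(346.6), np.float64(26.2), np.float64(36.6)), (np.float64(256.6), np.float64(286.5), np.float64(50.2), np.float64(86.6)), (np.float64(209.9), np.float64(232.0), np.float64(31.0), np.float64(38.7)), (np.float64(177.0), np.float64(207.7), np.float64(27.9), np.float64(37.3))]
 white (438, 263, 27, 14) []
 white (451, 237, 22, 17) [(np.float64(461.4), np.float64(244.7), np.float64(191.5))]
 white (303, 198, 24, 15) []
 white (308, 178, 17, 12) [(np.float64(315.9), np.float64(183.5), np.float64(123.0))]
 white (247, 176, 22, 14) []
 white (190, 120, 22, 13) []
 white (41, 39, 29, 14) []
```

View pics/c1.png

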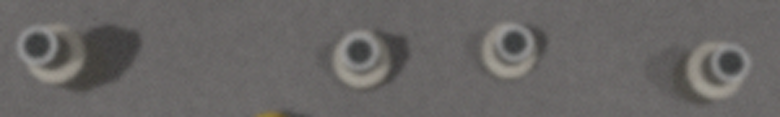

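The crop shows four white vases with dark mouths at top-view px (124.6,232.3), (248.1,234.6), (307.7,231.2) and (390.8,239.6). Yellow only shows as a sliver at its lower edge. Next I triangulate the rim centres.

```bash
cat > m2.py <<'E'
from h import *
T,S=cam("top"),cam("scene")
I={n:cv2.imread(f"pics/{n}0.png") for n in("top","scene")}
def hole(n,u,v,r):
    g=cv2.cvtColor(I[n],cv2.COLOR_BGR2GRAY).astype(np.uint8); x0,y0=int(u)-r,int(v)-r
    p=cv2.resize(g[y0:y0+2*r+1,x0:x0+2*r+1],None,fx=8,fy=8,interpolation=cv2.INTER_CUBIC)
    t,_=cv2.threshold(p,0,255,cv2.THRESH_OTSU); b=(p<t).astype(np.uint8)
    k,l,st,ce=cv2.connectedComponentsWithStats(b); j=l[p.shape[0]//2,p.shape[1]//2]
    return (ce[j]+.5)/8-.5+[x0,y0], st[j][2:4]/8
tops=[(124.6,232.3),(248.1,234.6),(307.7,231.2),(390.8,239.6)]
sc=[(461.4,244.7),(315.9,183.5),(257,163),(197,105)]
for a,b in zip(tops,sc):
    (h1,s1),(h2,s2)=hole("top",*a,6),hole("scene",*b,8)
    X,e=tri(ray(T,h1),ray(S,h2)); print(h1.round(1),s1,h2.round(1),s2,X.round(4),"gap",e.round(4))
E_={}
for n in I:
    hsv=cv2.cvtColor(I[n],cv2.COLOR_BGR2HSV); m=cv2.inRange(hsv,(10,70,95),(26,220,255)); m=cv2.morphologyEx(m,cv2.MORPH_CLOSE,np.ones((3,3)))
    k=7 if n=="top" else 13
    m=cv2.morphologyEx(m,cv2.MORPH_OPEN,cv2.getStructuringElement(2,(k,k)))
    L=[cv2.fitEllipse(cv2.convexHull(c)) for c in cv2.findContours(m,0,1)[0] if 300<cv2.contourArea(c)<2500]
    E_[n]=L
for n,cm in(("top",T),("scene",S)):
    for e in E_[n]:
        X=plane(cm,e[0],.022); print(n,np.round(e[0],1),np.round(e[1],1),X.round(4))
E
python3 m2.py
```

```text
[123.8 231.9] [9.625 9.625] [461.3 244.8] [16.   12.75] [0.4689 0.3058 0.1394] gap 0.0017
[247.8 234.4] [9.25 9.  ] [315.7 183.5] [12.375  9.625] [0.4632 0.0575 0.0988] gap 0.0015
[307.3 231. ] [8.875 8.75 ] [255.9 162.4] [11.375  8.375] [ 0.4701 -0.0701  0.0786] gap 0.0013
[390.6 238.8] [9.25 9.  ] [196.2 104.2] [11.125  6.875] [ 0.4449 -0.2397  0.1182] gap 0.0011
top [338.9 173.9] [29.8 30.7] [ 0.6084 -0.1519  0.022 ]
top [301.  172.8] [30.  30.5] [ 0.6127 -0.0642  0.022 ]
top [260.7 161.4] [30.  30.6] [0.6417 0.0284 0.022 ]
top [226.3 157.9] [29.9 30.8] [0.6518 0.1078 0.022 ]
top [171.8 102. ] [24.  56.8] [0.7897 0.2344 0.022 ]
top [33.6 89. ] [30.5 66.2] [0.8269 0.5571 0.022 ]
scene [326.8 346.5] [27.5 36.8] [0.6663 0.2171 0.022 ]
scene [273.  300.3] [41.  44.6] [0.6545 0.1078 0.022 ]
scene [239.2 270. ] [36.7 42.1] [0.6444 0.0288 0.022 ]
scene [209.9 232. ] [31.9 39.8] [ 0.6157 -0.0636  0.022 ]
scene [177.1 207.7] [29.  38.4] [ 0.6111 -0.1509  0.022 ]
```

Triangulated rim heights of 139, 99, 79 and 118 mm match D, B, A and C. Coaster diameters (about 30 px, 70 mm) and spacing also fit, and the two views agree within 2–3 mm. Placing A first.

```bash
cat > act.py <<'E'
from h import *
V={"a":(.4701,-.0701,.08),"b":(.4632,.0575,.10),"c":(.4449,-.2397,.12),"d":(.4689,.3058,.14)}
C={"a":(.6098,-.1514),"b":(.6142,-.0639),"c":(.6430,.0286),"d":(.6532,.1078)}
y=np.array([.985,-.165,0]); y/=np.linalg.norm(y); z=np.array([0,0,-1.]);
def quat(s): return R.from_matrix(np.c_[np.cross(s*y,z),s*y,z]).as_quat()
def pickq():
    return min((quat(s) for s in(1,-1)),key=lambda q:min((np.abs(np.array(j)-sense()["qpos"]).max() if (j:=bot.ik([.5,0,.25],q)) is not None else 99),99))
def job(k):
    q=pickq(); x,yy,h=V[k]; g=h-.036; cx,cy=C[k]; up=.25
    for p in((x,yy,g),(x,yy,up),(cx,cy,up),(cx,cy,g+.022)): assert bot.ik(p,q) is not None,p
    bot.command_gripper(.06,40); bot.reach([x,yy,max(h+.04,.16)],q)
    print("down hit",bot.move_straight([x,yy,g],max_force=8))
    bot.command_gripper(0,40); s=sense(); print("width",s["width"],s["grip_force"])
    bot.move_straight([x,yy,up],max_speed=.2); 
    bot.move_straight([cx,cy,up],max_speed=.2)
    bot.move_straight([cx,cy,g+.022+.008],max_speed=.15)
    bot.hold(.2)
    hit=bot.move_straight([cx,cy,g+.020],max_speed=.015,max_force=3); s=sense()
    print("touch",hit,"bottom z",s["tool_pos"][2]-g,"width",s["width"])
    bot.command_gripper(.055); p=s["tool_pos"]
    bot.move_straight([p[0],p[1],max(h+.022+.03,.16)],max_speed=.15); print("t",sense()["time"])
E
python3 - <<'E'
from act import *
job("a")
s=sense(); im=optics.capture("scene"); cv2.imwrite("pics/s1.png",im[:,:,::-1]); 
E
```

```text
down hit False
width 0.028919254117733207 38.96362602710724
touch True bottom z 0.022867854645758405 width 0.029113394644379138
t 9.55
```

View pics/s1.png

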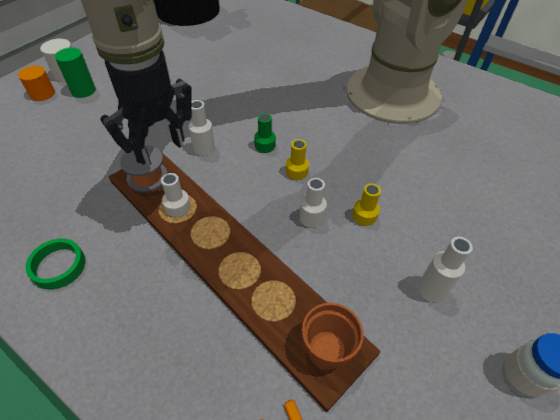

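The scene shows vase A upright on the reel-end coaster, at about (176,195). B, C and D are next.

```bash
python3 - <<'E'
from act import *
for k in "bcd":
    job(k)
s=sense(); bot.move_straight([.50,.25,.25],max_speed=.2)
for n in("scene","top"): cv2.imwrite(f"pics/{n}2.png",optics.capture(n)[:,:,::-1])
print(sense()["time"])
E
```

```text
down hit False
width 0.02900649431774444 38.98633897304535
touch True bottom z 0.022924912579860346 width 0.029339616044930246
t 17.1
down hit False
width 0.029060168844651364 39.036625027656555
touch True bottom z 0.023033837867550463 width 0.029249143482102207
t 24.8417
down hit False
width 0.02887491872426218 39.296557903289795
touch True bottom z 0.023133342674912072 width 0.029341555223242867
t 32.3083
33.6417
```

View pics/scene2.png

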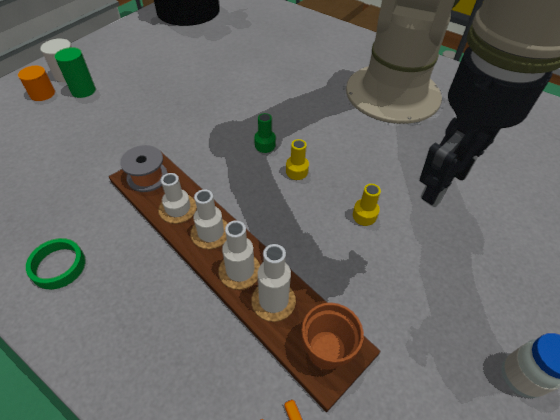

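View pics/top2.png

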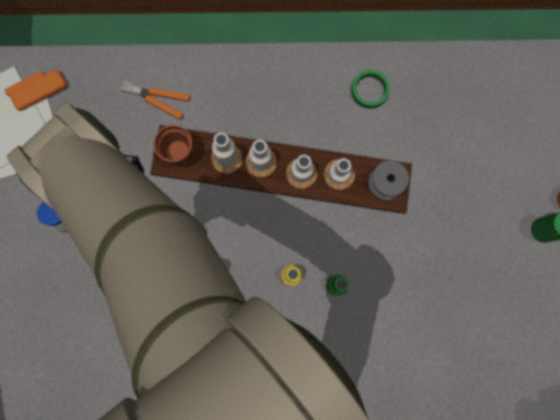

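Both views show all four vases upright on their coasters, stepping up towards the pot. Top-view mouths are at (221,139), (260,146), (304,161) and (344,167). The pot and reel haven't moved. I'll check the centring numerically and hand in if it's within tolerance.

```bash
sed -i 's/0.png"/2.png"/' m2.py; python3 - <<'E'
src=open('m2.py').read().split("tops=")[0]; exec(src)
from act import C
ok=True
for k,a,b in zip("dcba",[(221,139),(260,146),(304,161),(344,167)],[(274,254),(236,229),(204,197),(171,179)]):
    X,e=tri(ray(T,hole("top",*a,5)[0]),ray(S,hole("scene",*b,7)[0])); d=np.hypot(*(X[:2]-C[k])); ok&=bool(d<.008); print(k,X.round(4),round(e,4),"off",round(d,4))
if ok: print(ticket.hand_in())
E
```

```text
d [0.6528 0.1075 0.1612] 0.001 off 0.0005
c [0.6427 0.0295 0.1412] 0.001 off 0.0009
b [ 0.6141 -0.0637  0.1209] 0.001 off 0.0002
a [ 0.6094 -0.1513  0.1003] 0.0013 off 0.0004
the job is handed in; nothing more can be done
None
```

The job is handed in: all four vases stand upright on their coasters, tallest by the pot down to shortest by the reel, each measured within 1 mm of its coaster's centre at about 34 s.

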